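Fit the tube block on the mixer's pin and hold it down to run

ROBOT

A 7-joint arm with a two-finger parallel gripper is mounted at the origin on the work surface. World frame = base frame: x ahead of the robot, y to its left, z up, the work surface at z = 0. Lengths are in m, angles in rad, forces in N, time in s.
With the tool pointing down it reaches from about 0.425 to 0.875 m from the base axis. Payload 9.9 kg.
Tool frame: the origin (TCP) lies between the finger pads; the fingertips stand 22 mm ahead of it and the grasp point (between the pads) lies 3 mm ahead of it; x points along the fingers, y is the direction in which the jaws open and shut, and the axes are right-handed (so a half turn about x gives the same grasp; the last joint's range is limited). The gripper opens to 85 mm and grips with 20 to 120 N. Pads are 22 mm wide; open, the fingers measure 114 mm over their backs; the gripper's body (76 mm by 85 mm) begins 54 mm behind the grasp point. The pads swing forward as they close: fully open they stand 13 mm farther back than shut.
Start: joints at [-1.427, 0.576, 0.025, 1.437, -0.015, 1.129, -0.057], TCP at [0.152, 0.658, 0.253] pointing down, gripper open.
Joint ranges: [-2.76, 2.76], [-0.34, 2.15], [-1.52, 1.57], [0.19, 2.46], [-1.09, 4.23], [0.17, 1.99], [-2.82, 2.82]. Speed limits (rad/s): [2.22, 2.22, 3.01, 3.01, 3.14, 3.14, 3.14].

INTERFACE

Orientations are given as a unit quaternion [w, x, y, z].
In Python, from cell import * gives the robot as it stands.
- The arm moves only by the shell command python3 -m creep 'ROWS'. ROWS is a JSON object of lists of equal length, an entry for each row: "slide": the shift along the tool's x, y, z in mm, a list of three; "angular": the turn, a rotation vector about the tool's x, y, z in degrees, a list of three; "grip": the opening in per cent of the stroke, from 0 (shut) to 100 (fully open). In form: {"slide": [[dx, dy, dz], ...], "angular": [[rx, ry, rz], ...], "grip": [grip, ...]}. A call has 1 to 10 rows; each row is the pose to reach, as a shift and turn from the pose measured when the call began, along the tool's axes at that moment; what a row does not reach only later rows make up. A row lasts 1/12 s, in which the tool goes at most 41.7 mm and 7.16 degrees, less where a joint would pass 70% of its speed; a pose out of reach is approached as far as the arm can. A call with a gripper value outside its range is refused whole. The fingers move at their own pace and stop on an object; the grip force is fixed at half the most. Time passes only in rows, so rows that repeat a pose let the fingers close. It gives the time, the measured TCP pose, the force and the opening at its end, in the units of the state.
- get_obs(): the state, without advancing time (a new reading comes with each control period).
- grab_frame(name): name is "side" or "top" or "wrist"; returns the picture (400x640x3 uint8, blue, green, red); there is no depth.
- camera_info(name): a dict with "mtx" (3x3 intrinsics, pixels), "pose" (4x4, takes a point from camera to world coordinates). Camera axes: x right, y down, z forward; pixel columns grow to the right and rows downward; lengths in m; the calibration is good to about 2 mm. A picture is of the moment at which its call begins: read the wrist's pose just before it. camera_info takes no time and is no camera call; for the wrist camera it gives the pose at the moment of the call.
- job_done(): hands the job in, once; it reports no verdict.
The state is a dict: "time_s": time; "joint_pos": joint angles; "joint_velocities": joint speeds; "joint_efforts": joint torques, N m; "eef_pos": TCP position; "ee_rot": TCP orientation; "ft_force": force on the tool from outside, world axes, zero at the start; "moment": the same for the moment, N m; "opening": opening from 0.0 (shut) to 1.0 (fully open).
Only numpy, scipy, OpenCV 4.12 (cv2) and the standard library are available. Lean on these libraries where they do the work, as an engineer would, in place of code of your own. Each camera call takes 0.05 s, during which the arm holds its last target.

TASK

Pick up the white tube block and set it on the mixer's metal plate, lengthwise along the plate; slide it along until it drops over the upright pin hidden under it and sits flat on the plate. Then press the block down so that the sprung plate goes fully down, and finish like that: still gripping the block and holding it pressed down, with nothing let go. Leave the cup, the bottle and the tube rack where they are.

Things in the scene. Friction and masses are not known exactly. Their poses are not given: they have to be found in the camera images.
- block: The tube block: loose white foam-like block, 100 mm long (its x) x 60 mm wide (y) x 40 mm high, 0.14 to 0.28 kg, flat on the bench, wells up. Origin: centre of its underside, z up. Three rows of five 13 mm wells in the top; four hold short capped tubes that stand 22 mm above it. Long sides plain and flat: gripped across the 60 mm. Either way round will do.
- block_hole (a point): Mouth of the only hole in the block's underside, exactly at its centre (same point and axes as the block's origin): round, 14 mm across and 14 mm deep, going up into the block. It fits over the mixer's pin.
- mixer: The tube mixer: a fixed white round machine, 150 mm across at the foot, tapering to 90 mm at its top 74 mm above the bench, with a low grey control box on its front (its -x side, to 97 mm from the centre, 48 mm high); on a dark neck it carries a flat metal plate (plate_top). Origin: centre of its underside on the bench, z up.
- plate_top (a point): Centre of the upper face of the mixer's aluminium plate, 106 mm above the bench when up; it moves down with the plate. The plate is 110 mm long (x, same axes as the mixer) x 50 mm wide (y) x 8 mm thick: narrower than the block, so fingers can hang beside it. With the block on the pin it sits flat on the plate, and may overhang an end.
- plate_slot (a point): Centre of the dark slot along the plate's middle line (same point and axes as plate_top). From it stands a round steel pin with a domed tip, 10 mm across, 11 mm high, clamped anywhere from 12 mm before to 12 mm beyond this point along x, at y = 0; where, no reading tells: see it before it is covered, or feel for it. Off the pin's place the block stands on its tip.
- mixer_head (a joint): How far the sprung plate is pressed down, m: 0 up, 0.006 fully down at its stop. It starts to move at about 4 N of push and is fully down at about 10 N (the block's weight included); it springs back up when let go.
- cup: Bystander: a white plastic cup, 72 mm across the rim, 85 mm high, standing on the bench. Origin: centre of its underside.
- bottle: Bystander: an amber bottle, 60 mm across, 150 mm high, standing on the bench. Origin: centre of its underside.
- rack: Bystander: a white foam rack, 150 mm (its x) x 200 mm (its y) x 40 mm high, with capped tubes standing to 110 mm. Origin: centre of its underside.
Mind the look-alikes: they are no part of the job. Leave any green or pink look-alike of the mixer alone.

How it is judged:
On the way, in this order (a step that is already met when the one before it is completed fails the run):
1. the block is lifted clear of the bench (height (world z) of block above 0.03 m), for 0.1 s.
2. the block has dropped over the pin and sits flat on the plate (z of block in the frame of plate_top between -0.003 and 0.003 m and horizontal distance between block and plate_top below 0.018 m and angle between block's own z axis and vertical below 0.06 rad), for 0.1 s.
At the end, for the whole second after the job is handed in: The block is over the pin and flat on the plate (underside within 3 mm of the plate, tilt under 0.06 rad, centres within 18 mm, long sides parallel within 0.2 rad), the plate is pressed down more than 4.5 of its 6 mm, the fingers still bear on the block with more than 2 N, and it is still (all of step 2 and angle between the x axis of block and the x axis of plate_top, either way round below 0.2 rad and value of joint mixer_head above 0.0045 m and contact force between the fingers and block above 2 N and linear speed of block below 0.02 m/s); the arm keeps its last pose, push and grip.
It fails at once if the cup is moved more than 20 mm (distance of cup from where it was at the start of the episode above 0.02 m).
It fails at once if the bottle is moved more than 20 mm (distance of bottle from where it was at the start of the episode above 0.02 m).
It fails at once if the rack is moved more than 20 mm (distance of rack from where it was at the start of the episode above 0.02 m).
It also fails if it takes over 48 s, if anything falls off the work surface, if the arm or the gripper's body presses on something with over 40 N, if the wrist force passes 120 N, or if a joint passes its speed limit or range.

## Working session

There is one attempt and no reset: what is moved stays moved. The work goes in short steps, Python scripts to look and compute and a shell command to move; the robot and the scene stay as the last step left them, time stands still between calls to the robot, and variables do not carry over. Pictures are saved under pics/ and viewed, and the job is handed in when it is done.

```bash
mkdir -p pics; ls
python3 - <<'E'
from cell import *
import cv2,numpy as np
o=get_obs();print(o)
for n in("side","top","wrist"):
    i=camera_info(n);print(n,np.round(i["mtx"],1).tolist(),np.round(i["pose"],4).tolist())
    cv2.imwrite(f"pics/{n}0.png",grab_frame(n))
E
```

```text
pics
{'time_s': 0.0, 'joint_pos': array([-1.42675895,  0.57653623,  0.02484446,  1.4378824 , -0.0149854 ,
        1.12899758, -0.05651901]), 'joint_velocities': array([ 5.24049412e-04, -5.92219541e-05,  1.13941089e-03,  1.48106201e-03,
        1.17123241e-03,  9.75353778e-04,  6.10196271e-05]), 'joint_efforts': array([ 2.04019275e-04, -7.65747142e+01,  2.25048825e+00, -2.85955453e+01,
        1.54447829e-02,  1.28075952e-02, -9.41071903e-06]), 'eef_pos': array([0.15236834, 0.65716417, 0.25244891]), 'ee_rot': array([ 0.70249315,  0.0797924 ,  0.70255512, -0.08094966]), 'ft_force': array([ 0.20920056, -0.64674671, -0.2415548 ]), 'moment': array([-0.00265063, -0.01324718, -0.01948116]), 'opening': 1.0029861651145935}
side [[457.4, 0.0, 319.2], [0.0, 457.4, 196.1], [0.0, 0.0, 1.0]] [[-0.9688, -0.1813, 0.1689, 0.2835], [-0.2477, 0.7226, -0.6454, 0.9544], [-0.0051, -0.6671, -0.745, 1.2142], [0.0, 0.0, 0.0, 1.0]]
top [[419.0, 0.0, 315.2], [0.0, 419.0, 194.6], [0.0, 0.0, 1.0]] [[-0.0201, -0.9727, 0.231, 0.243], [-0.9998, 0.021, 0.0011, -0.0368], [-0.0059, -0.231, -0.9729, 1.3517], [0.0, 0.0, 0.0, 1.0]]
wrist [[308.4, 0.0, 319.8], [0.0, 308.4, 201.4], [0.0, 0.0, 1.0]] [[0.2254, 0.9416, 0.2502, 0.0901], [0.9743, -0.2175, -0.0592, 0.6722], [-0.0013, 0.2571, -0.9664, 0.3741], [0.0, 0.0, 0.0, 1.0]]
```

View pics/side0.png

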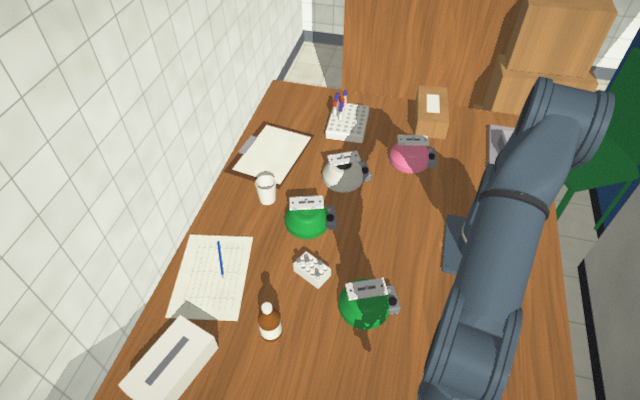

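View pics/top0.png

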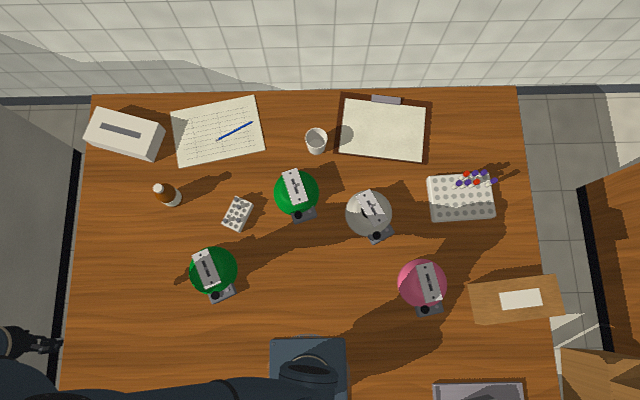

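View pics/wrist0.png

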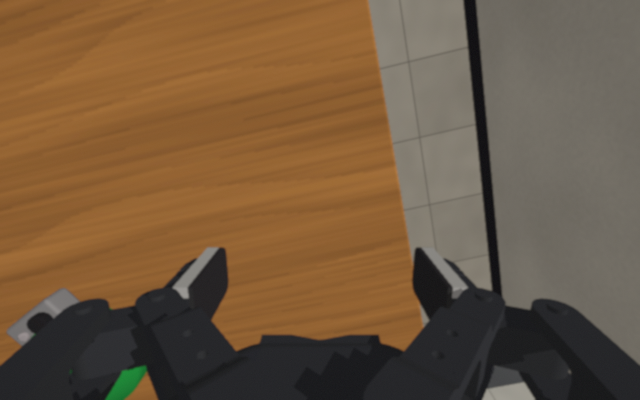

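Seen: side view has the block at (312,268) and the white mixer at (345,172). Top view has the block at (237,213) and the white mixer at (369,213).
Look-alikes for the block: rack, top (461,198), with tall tubes, and tissue box (125,133). I choose (237,213), the small block with wells.
Look-alikes for the mixer: green (296,193), green (213,270), pink (422,283). I choose the white one at (369,213).
Next, close crops to check.

Run:
```python
import cv2,numpy as np
t=cv2.imread("pics/top0.png");s=cv2.imread("pics/side0.png")
f=lambda im,x,y,w=80,h=60:cv2.resize(im[y:y+h,x:x+w],(400,300),interpolation=cv2.INTER_CUBIC)
cv2.imwrite("pics/crop0.png",np.vstack([np.hstack([f(t,200,183),f(t,330,185)]),np.hstack([f(s,272,238),f(s,305,140)])]))
```

```text
(no output)
```

View pics/crop0.png

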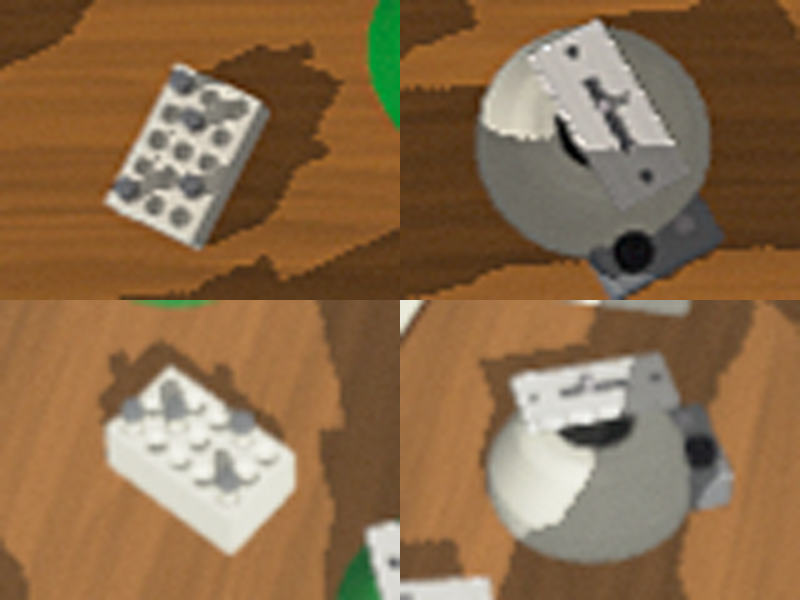

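```bash
cat > h.py <<'E'
from cell import *
import cv2,numpy as np
from scipy.spatial.transform import Rotation as R
def ray(info,p):
    d=np.linalg.inv(info["mtx"])@np.array([p[0],p[1],1.]);return info["pose"][:3,3],info["pose"][:3,:3]@d
def onz(info,p,z):
    c,d=ray(info,p);return c+d*(z-c[2])/d[2]
def tri(obs):
    A=np.zeros((3,3));b=np.zeros(3);rs=[ray(i,p) for i,p in obs]
    for c,d in rs:
        d=d/np.linalg.norm(d);M=np.eye(3)-np.outer(d,d);A+=M;b+=M@c
    x=np.linalg.solve(A,b)
    return x,[np.linalg.norm(np.cross(x-c,d/np.linalg.norm(d))) for c,d in rs]
def rot(o):
    q=o["ee_rot"];return R.from_quat([q[1],q[2],q[3],q[0]]).as_matrix()
E
python3 - <<'E'
from h import *
T=camera_info("top");S=camera_info("side")
def go(tc,to,sc,so,z):
    tp=[(to[0]+x/5-.4,to[1]+y/5-.4) for x,y in tc];sp=[(so[0]+x/5-.4,so[1]+y/5-.4) for x,y in sc]
    P=[]
    for a,b in zip(tp,sp):
        x,r=tri([(T,a),(S,b)]);print("tri",np.round(x,4),np.round(r,4))
        P.append(x)
    print("tri mean",np.mean(P,0))
    for I,pp in((T,tp),(S,sp)):
        Q=np.array([onz(I,p,z) for p in pp]);print("plane c",Q.mean(0).round(4));
        for i in range(4):
            e=Q[(i+1)%4]-Q[i];print("  len",np.linalg.norm(e).round(4),"ang",np.degrees(np.arctan2(e[1],e[0])).round(1))
# block: top corners order; side order matching
print("block")
go([(180,64),(268,102),(197,238),(105,203)],(200,183),[(295,155),(232,220),(107,130),(170,67)],(272,238),.04)
print("plate")
go([(527-400,57),(600-400,20),(690-400,172),(627-400,208)],(330,185),[(661-400,53),(680-400,88),(528-400,131),(511-400,77)],(305,140),.106)
E
```

```text
block
tri [0.494  0.2192 0.0714] [0.0548 0.0548]
tri [ 0.5239  0.185  -0.0868] [0.0344 0.0344]
tri [0.5033 0.217  0.0286] [0.057 0.057]
tri [0.48   0.244  0.1481] [0.0303 0.0303]
tri mean [0.50031335 0.2163122  0.04033216]
plane c [0.5002 0.2147 0.04  ]
  len 0.0628 ang -114.7
  len 0.0973 ang 153.3
  len 0.0634 ang 68.2
  len 0.1005 ang -26.9
plane c [0.5014 0.2182 0.04  ]
  len 0.0589 ang 64.2
  len 0.0991 ang -25.3
  len 0.0596 ang -114.6
  len 0.1003 ang 154.2
plate
tri [ 0.4739 -0.1432  0.2152] [0.0319 0.0319]
tri [ 0.4862 -0.1878  0.1554] [0.0544 0.0544]
tri [ 0.5204 -0.272  -0.0189] [0.0396 0.0396]
tri [ 0.499  -0.2096  0.0955] [0.0594 0.0594]
tri mean [ 0.49486208 -0.20316633  0.11181618]
plane c [ 0.4956 -0.2059  0.106 ]
  len 0.0508 ang -64.0
  len 0.1075 ang -152.6
  len 0.0444 ang 118.3
  len 0.1096 ang 30.7
plane c [ 0.4969 -0.2059  0.106 ]
  len 0.0381 ang 121.7
  len 0.1158 ang 35.9
  len 0.0557 ang -64.1
  len 0.1102 ang -152.8
```

```bash
cat >> h.py <<'E'
def plan(target,yawy,o=None):
    "slide/turn (tool axes) to TCP target, tool x down, tool y at world angle yawy (mod 180)"
    o=o or get_obs();M=rot(o);best=None
    for k in (0,180):
        a=np.radians(yawy+k);y=np.array([np.cos(a),np.sin(a),0]);x=np.array([0,0,-1.]);G=np.c_[x,y,np.cross(x,y)]
        rv=R.from_matrix(M.T@G).as_rotvec(degrees=True)
        print("slide",np.round(M.T@(np.array(target)-o["eef_pos"])*1000,1),"turn",rv.round(1))
    print("now t",round(o["time_s"],2),"pos",o["eef_pos"].round(4),"yaw y",np.degrees(np.arctan2(M[1,1],M[0,1])).round(1),"tilt",np.degrees(np.arccos(-M[2,0])).round(2),"F",o["ft_force"].round(1),"j",o["joint_pos"].round(2),"open",round(o["opening"],3))
E
python3 -c "
from h import *
plan([0.501,0.2165,0.25],64.5)"
```

```text
slide [   3.1 -350.7  439.2] turn [12.4  0.   0.1]
slide [   3.1 -350.7  439.2] turn [-1.676e+02 -1.000e-01  0.000e+00]
now t 0.15 pos [0.1524 0.6573 0.2527] yaw y 76.9 tilt 0.07 F [-0.1  0.3  0.2] j [-1.43  0.58  0.02  1.44 -0.01  1.13 -0.06] open 0.996
```

```bash
python3 -m creep '{"slide":[[0,-26,30],[0,-53,61],[0,-79,92],[0,-106,123],[0,-132,154],[0,-158,185],[0,-184,216],[0,-211,247],[0,-237,278],[0,-264,308]],"angular":[[1,0,0],[2,0,0],[4,0,0],[5,0,0],[7,0,0],[8,0,0],[10,0,0],[11,0,0],[12,0,0],[12.4,0,0]],"grip":[100,100,100,100,100,100,100,100,100,100]}'; python3 -c "
from h import *
plan([0.465,0.234,0.22],64.5)"
```

```text
time_s: 0.98
eef_pos: [0.3936, 0.3288, 0.253]
ee_rot: [0.69, 0.156, 0.69, -0.156]
ft_force: [1.5, 1.5, 0.5]
opening: 1.002
slide [ 33.1 -54.8 105.2] turn [-0.   0.   0.1]
slide [ 33.1 -54.8 105.2] turn [ 1.8e+02  1.0e-01 -0.0e+00]
now t 0.98 pos [0.3936 0.3288 0.253 ] yaw y 64.5 tilt 0.07 F [1.5 1.5 0.5] j [-0.89  0.34  0.14  1.86 -0.05  0.94  0.4 ] open 1.002
```

```bash
python3 -m creep '{"slide":[[10,-18,35],[20,-36,70],[33,-55,105],[33,-55,105],[33,-55,105]],"angular":[[0,0,0],[0,0,0],[0,0,0],[0,0,0],[0,0,0]],"grip":[100,100,100,100,100]}'
python3 - <<'E'
from h import *
import pickle
pickle.dump((camera_info("wrist"),get_obs()),open("w1.pkl","wb"))
cv2.imwrite("pics/w1.png",grab_frame("wrist"))
E
```

```text
time_s: 1.4
eef_pos: [0.4657, 0.2311, 0.2194]
ee_rot: [0.689, 0.157, 0.689, -0.159]
ft_force: [-0.0, 1.0, 0.3]
opening: 1.001
```

View pics/w1.png

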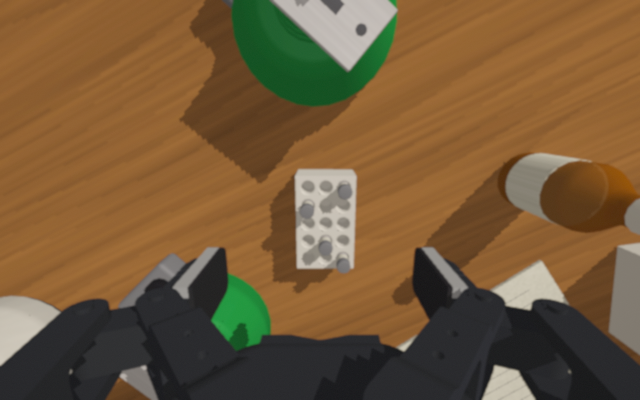

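Run:
```python
import cv2
t=cv2.imread("pics/w1.png");cv2.imwrite("pics/w1c.png",cv2.resize(t[155:285,265:385],(720,780)[0:2],interpolation=cv2.INTER_CUBIC)[:600] if 0 else cv2.resize(t[160:280,265:385],(600,600),interpolation=cv2.INTER_CUBIC))
```

```text
(no output)
```

View pics/w1c.png

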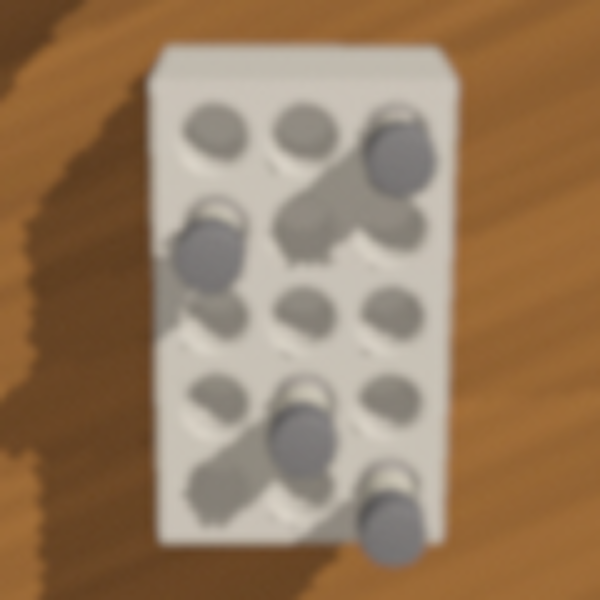

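Run:
```python
from h import *
import pickle
I,o=pickle.load(open("w1.pkl","rb"));T=camera_info("top");S=camera_info("side")
c=[(149,82),(460,82),(445,545),(158,545)]
px=[(265+x/5-.4,160+y/5-.4) for x,y in c]
Q=np.array([onz(I,p,.04) for p in px]);print("c",Q.mean(0))
for i in range(4):
    e=Q[(i+1)%4]-Q[i];print(np.linalg.norm(e).round(4),np.degrees(np.arctan2(e[1],e[0])).round(1))
# corners matched by position with top view
tp=[(200+x/5-.4,183+y/5-.4) for x,y in [(180,64),(268,102),(197,238),(105,203)]]
for q,p in zip(Q,px):
    j=min(range(4),key=lambda k:np.linalg.norm(onz(T,tp[k],.04)-q));x,r=tri([(T,tp[j]),(I,p)]);print("tri",x.round(4),r[0].round(4))
c=Q.mean(0);plan([c[0],c[1],.12],64)
```

```text
c [0.50435838 0.21866491 0.04      ]
0.0615 64.2
0.1005 -25.9
0.0615 -115.7
0.1006 154.1
tri [0.4472 0.2105 0.0239] 0.0005
tri [0.4709 0.2679 0.036 ] 0.0024
tri [0.5595 0.2228 0.0414] 0.0031
tri [0.5355 0.1662 0.0342] 0.0033
slide [99.8  4.1 42. ] turn [ 0.4 -0.   0.1]
slide [99.8  4.1 42. ] turn [-179.6   -0.2   -0. ]
now t 1.45 pos [0.4648 0.2333 0.2198] yaw y 64.4 tilt 0.1 F [0.2 0.9 0.2] j [-0.67  0.39  0.16  1.89 -0.08  0.87  0.65] open 1.002
```

```bash
python3 -m creep '{"slide":[[30,2,14],[60,3,28],[90,4,41],[125,4,41],[155,4,41],[178,4,41],[188,4,41],[191,4,41],[191,4,41],[191,4,41]],"angular":[[0,0,0],[0,0,0],[0,0,0],[0,0,0],[0,0,0],[0,0,0],[0,0,0],[0,0,0],[0,0,0],[0,0,0]],"grip":[100,100,100,100,100,100,100,100,100,100]}'; python3 -c "
from h import *
plan([0.5035,0.2175,0.028],64.1)
cv2.imwrite('pics/w2.png',grab_frame('wrist'))"
```

```text
time_s: 2.28
eef_pos: [0.5038, 0.2199, 0.03]
ee_rot: [0.69, 0.156, 0.689, -0.157]
ft_force: [0.8, 0.4, 1.3]
opening: 0.999
slide [ 2.  -2.3  0.8] turn [0.3 0.  0. ]
slide [ 2.  -2.3  0.8] turn [-1.797e+02 -0.000e+00  1.000e-01]
now t 2.28 pos [0.5038 0.2199 0.03  ] yaw y 64.4 tilt 0.04 F [0.8 0.4 1.3] j [-0.56  0.69  0.09  1.99 -0.14  0.46  0.76] open 0.999
```

View pics/w2.png

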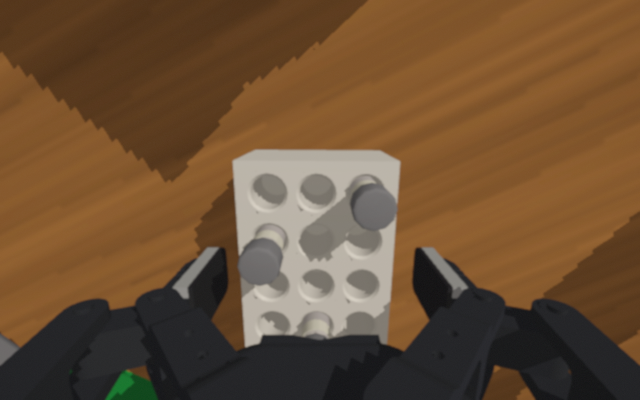

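Block lies between the pads (edges at columns 243 and 390, pads at 226 and 415). Close the gripper.

```bash
python3 -m creep '{"slide":[[2,-1,0],[2,-2,0],[2,-2,0],[2,-2,0],[2,-2,0],[2,-2,0],[2,-2,0],[2,-2,0]],"angular":[[0,0,0],[0,0,0],[0,0,0],[0,0,0],[0,0,0],[0,0,0],[0,0,0],[0,0,0]],"grip":[60,30,0,0,0,0,0,0]}'; python3 -c "
from h import *
plan([0.5035,0.2175,0.028],64.1)"
```

```text
time_s: 3.0
eef_pos: [0.5036, 0.2181, 0.0295]
ee_rot: [0.69, 0.157, 0.689, -0.156]
ft_force: [-1.1, -0.3, 8.8]
opening: 0.693
slide [ 1.5 -0.6  0.2] turn [ 0.3  0.1 -0.1]
slide [ 1.5 -0.6  0.2] turn [-179.7    0.2    0.2]
now t 3.0 pos [0.5036 0.2181 0.0295] yaw y 64.4 tilt 0.15 F [-1.1 -0.3  8.8] j [-0.56  0.69  0.09  2.   -0.14  0.45  0.76] open 0.693
```

```bash
python3 -m creep '{"slide":[[-10,0,0],[-30,0,0],[-60,0,0],[-95,0,0],[-135,0,0],[-175,0,0],[-205,0,0],[-210,0,0]],"angular":[[0,0,0],[0,0,0],[0,0,0],[0,0,0],[0,0,0],[0,0,0],[0,0,0],[0,0,0]],"grip":[0,0,0,0,0,0,0,0]}'; python3 -c "
from h import *
plan([0.588,-.157,0.235],118.5)
cv2.imwrite('pics/w3.png',grab_frame('wrist'))"
```

```text
time_s: 3.67
eef_pos: [0.505, 0.2183, 0.246]
ee_rot: [0.693, 0.159, 0.686, -0.154]
ft_force: [0.7, 1.1, -2.4]
opening: 0.687
slide [  10.  -302.5  237.2] turn [-54.1   0.6  -0.3]
slide [  10.  -302.5  237.2] turn [125.9  -0.3  -0.7]
now t 3.67 pos [0.505  0.2183 0.246 ] yaw y 64.4 tilt 0.66 F [ 0.7  1.1 -2.4] j [-0.61  0.4   0.17  1.8  -0.08  0.95  0.71] open 0.687
```

View pics/w3.png

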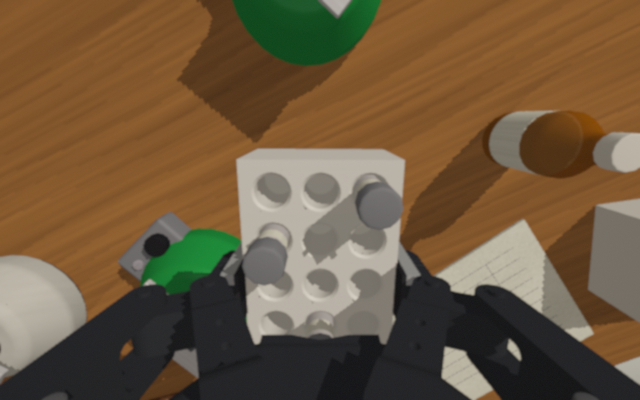

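Block is held level, top-front edge at row ~150. Move over toward the mixer.

```bash
python3 -m creep '{"slide":[[3,-24,19],[5,-54,42],[8,-84,66],[10,-115,90],[10,-146,114],[10,-177,139],[10,-208,163],[10,-239,187],[10,-270,212],[10,-302,237]],"angular":[[-4,0.6,-0.3],[-10,0.6,-0.3],[-16,0.6,-0.3],[-22,0.6,-0.3],[-28,0.6,-0.3],[-34,0.6,-0.3],[-40,0.6,-0.3],[-46,0.6,-0.3],[-51,0.6,-0.3],[-54,0.6,-0.3]],"grip":[0,0,0,0,0,0,0,0,0,0]}'; python3 -c "
from h import *
plan([0.588,-.157,0.235],118.5)"
```

```text
time_s: 4.55
eef_pos: [0.5868, -0.1582, 0.2321]
ee_rot: [0.684, -0.175, 0.686, 0.175]
ft_force: [0.3, 0.5, -1.6]
opening: 0.692
slide [-2.9  0.4  1.6] turn [ 0.2 -0.2 -0.1]
slide [-2.9  0.4  1.6] turn [-1.798e+02  1.000e-01 -3.000e-01]
now t 4.55 pos [ 0.5868 -0.1582  0.2321] yaw y 118.7 tilt 0.18 F [ 0.3  0.5 -1.6] j [ 0.2   0.49 -0.02  1.65  0.01  1.    2.25] open 0.692
```

Run:
```python
from h import *
import pickle
pickle.dump((camera_info("wrist"),get_obs()),open("w4.pkl","wb"))
im=grab_frame("wrist")
cv2.imwrite("pics/w4.png",im);print(get_obs()["eef_pos"])
```

```text
[ 0.58695025 -0.16929773  0.232027  ]
```

View pics/w4.png

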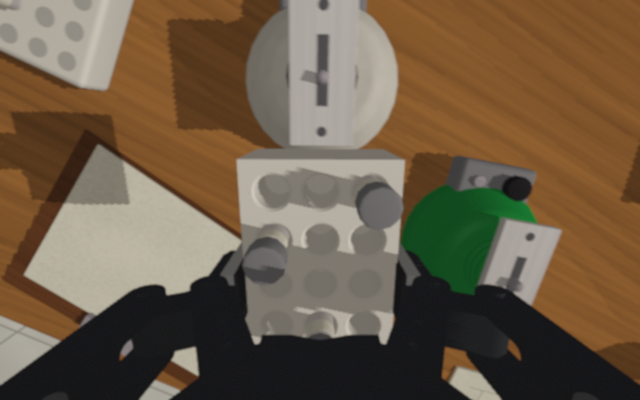

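Plate runs columns 290–355; pin tip is at (322,76) in the slot (rows 35–105). The arm was still settling, so I shift a bit outward and retake.

```bash
python3 -m creep '{"slide":[[0,0,20],[0,0,20],[0,0,20],[0,0,20],[0,0,20]],"angular":[[0,0,0],[0,0,0],[0,0,0],[0,0,0],[0,0,0]],"grip":[0,0,0,0,0]}'
python3 - <<'E'
from h import *
import pickle
pickle.dump((camera_info("wrist"),get_obs()),open("w5.pkl","wb"))
im=grab_frame("wrist")
cv2.imwrite("pics/w5.png",im);print(get_obs()["eef_pos"])
cv2.imwrite("pics/w5c.png",cv2.resize(im[0:150,230:410],(720,600),interpolation=cv2.INTER_CUBIC))
E
```

```text
time_s: 5.02
eef_pos: [0.6038, -0.159, 0.2315]
ee_rot: [0.684, -0.175, 0.688, 0.171]
ft_force: [-1.0, 0.2, -1.5]
opening: 0.696
[ 0.6039828  -0.15904506  0.23175307]
```

View pics/w5c.png

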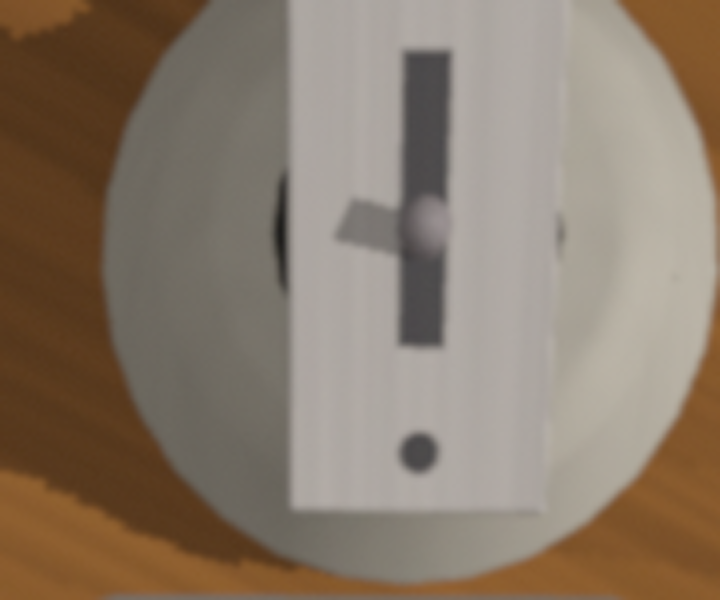

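Run:
```python
from h import *
import pickle
I,o=pickle.load(open("w5.pkl","rb"))
f=lambda x,y,z:onz(I,(230+x/4-.4,y/4-.4),z)
A=f(427,51,.106);B=f(421,347,.106)
s=[f(*p,.106) for p in [(402,51),(452,51),(443,347),(399,347)]]
far=(s[0]+s[1])/2;near=(s[2]+s[3])/2
d=near-far;print("slot len",np.linalg.norm(d),"ang",np.degrees(np.arctan2(d[1],d[0])),"centre",(far+near)/2)
l=f(292,511,.106)-f(288,0,.106);r=f(546,511,.106)-f(571,0,.106)
for e in(l,r):print("edge",np.degrees(np.arctan2(e[1],e[0])))
e=f(546,511,.106)-f(292,511,.106);print("end edge",np.linalg.norm(e),np.degrees(np.arctan2(e[1],e[0])))
u=d/np.linalg.norm(d);c=(far+near)/2
endm=(f(546,511,.106)+f(292,511,.106))/2
print("end mid - c along",(endm-c)@u, "centre from end",endm-u*.055)
p=f(427,226,.114);print("pin",p,"along from slot c",(p-c)[:2]@u[:2],"across",(p-c)[0]*-u[1]+(p-c)[1]*u[0])
T=camera_info("top");S=camera_info("side")
P=camera_info("wrist")
```

```text
slot len 0.04986200969930204 ang 27.768887428150215 centre [ 0.49849854 -0.20337442  0.106     ]
edge 27.958019738200985
edge 27.57799530264194
end edge 0.04955054032764737 118.30296251235833
end mid - c along 0.05507148119297845 centre from end [ 0.49844534 -0.20311995  0.106     ]
pin [ 0.50312243 -0.20059869  0.114     ] along from slot c 0.00538460242023234 across 0.00030177181449342165
```

Run:
```python
from h import *
import pickle
I,o=pickle.load(open("w5.pkl","rb"));M=rot(o)
im=cv2.imread("pics/w5.png");cv2.imwrite("pics/w5d.png",cv2.resize(im[135:195,220:420],(800,240),interpolation=cv2.INTER_CUBIC))
for p in [(238,159.5),(404.5,159.5)]:
    print(M.T@(onz(I,p,o["eef_pos"][2]+.0105)-o["eef_pos"]))
plan([.5031,-.2008,.18],117.9)
```

```text
[-0.01005188 -0.02990896 -0.04997497]
[-0.01030277  0.0301736  -0.05002525]
slide [  52.4   11.3 -108.3] turn [ 0.4 -0.3  0.3]
slide [  52.4   11.3 -108.3] turn [-179.6   -0.4   -0.5]
now t 5.07 pos [ 0.604  -0.159   0.2318] yaw y 118.3 tilt 0.44 F [ 0.4  0.7 -1.3] j [ 0.19  0.52 -0.01  1.61  0.02  1.02  2.23] open 0.691
```

View pics/w5d.png

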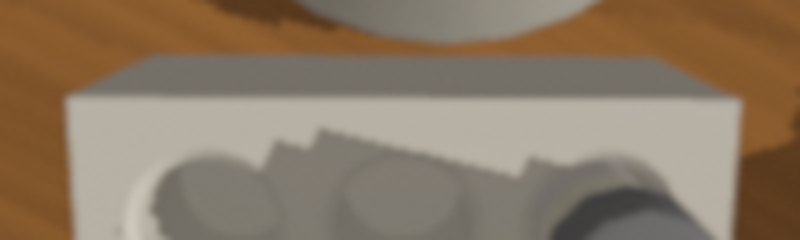

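Block sits centred on the TCP in the grip (front edge at -50.0 mm, sides ±30). The pin is at (.503,-.2006), 5 mm beyond the plate centre. First I go above a spot 8 mm outward of it, then lower and slide.

```bash
python3 -m creep '{"slide":[[8,2,-20],[16,4,-40],[25,7,-62],[35,9,-84],[45,11,-100],[52,11,-100],[52,11,-100],[52,11,-100],[52,11,-100]],"angular":[[0.4,-0.3,0.3],[0.4,-0.3,0.3],[0.4,-0.3,0.3],[0.4,-0.3,0.3],[0.4,-0.3,0.3],[0.4,-0.3,0.3],[0.4,-0.3,0.3],[0.4,-0.3,0.3],[0.4,-0.3,0.3]],"grip":[0,0,0,0,0,0,0,0,0]}'; python3 -c "
from h import *
plan([.5031+.0053,-.2006+.0028,.150],117.9)
cv2.imwrite('pics/s6.png',cv2.resize(grab_frame('side')[110:230,260:420],(800,600)))"
```

```text
time_s: 5.82
eef_pos: [0.5117, -0.1964, 0.1809]
ee_rot: [0.686, -0.171, 0.686, 0.171]
ft_force: [0.6, 0.3, -2.1]
opening: 0.696
slide [30.9  0.4 -3.6] turn [0. 0. 0.]
slide [30.9  0.4 -3.6] turn [-180.   -0.    0.]
now t 5.82 pos [ 0.5117 -0.1964  0.1809] yaw y 117.9 tilt 0.02 F [ 0.6  0.3 -2.1] j [ 0.29  0.47 -0.02  1.87  0.01  0.81  2.33] open 0.696
```

View pics/s6.png

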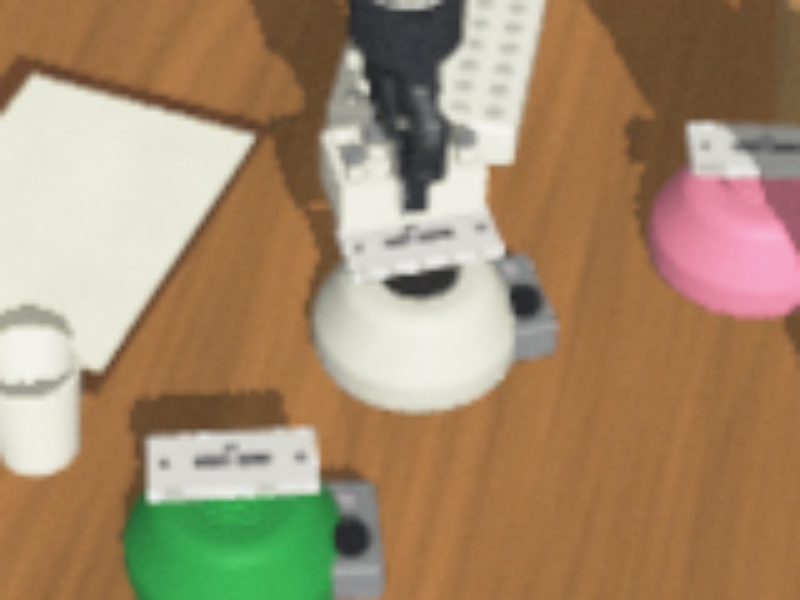

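Block is above the plate, aligned with it. Lower to light contact, 6 mm short.

```bash
python3 -m creep '{"slide":[[15,0,-3],[26,0,-3],[31,0,-3],[33,0,-3],[34,0,-3],[34,0,-3],[34,0,-3]],"angular":[[0,0,0],[0,0,0],[0,0,0],[0,0,0],[0,0,0],[0,0,0],[0,0,0]],"grip":[0,0,0,0,0,0,0]}'; python3 -c "
from h import *
plan([.5031,-.2006,.1355],117.9)"
```

```text
time_s: 6.45
eef_pos: [0.5095, -0.1979, 0.1474]
ee_rot: [0.687, -0.171, 0.686, 0.171]
ft_force: [0.6, -1.3, -1.6]
opening: 0.691
slide [11.9  0.7 -7. ] turn [0.1 0.1 0. ]
slide [11.9  0.7 -7. ] turn [-1.799e+02 -1.000e-01  1.000e-01]
now t 6.45 pos [ 0.5095 -0.1979  0.1474] yaw y 118.0 tilt 0.07 F [ 0.6 -1.3 -1.6] j [ 0.3   0.51 -0.02  1.91  0.01  0.72  2.33] open 0.691
```

```bash
python3 -m creep '{"slide":[[1,0,0],[2,0,0],[3,0,0],[3,0,0],[3,0,0]],"angular":[[0,0,0],[0,0,0],[0,0,0],[0,0,0],[0,0,0]],"grip":[0,0,0,0,0]}'; python3 -c "
from h import *
plan([.5031,-.2006,.1355],117.9)"
```

```text
time_s: 6.87
eef_pos: [0.51, -0.198, 0.1448]
ee_rot: [0.687, -0.171, 0.685, 0.17]
ft_force: [0.3, 1.5, 2.1]
opening: 0.693
slide [ 9.3  1.  -7.3] turn [0.1 0.1 0.1]
slide [ 9.3  1.  -7.3] turn [-1.799e+02 -1.000e-01  2.000e-01]
now t 6.87 pos [ 0.51   -0.198   0.1448] yaw y 118.0 tilt 0.14 F [0.3 1.5 2.1] j [ 0.3   0.51 -0.02  1.91  0.01  0.72  2.33] open 0.693
```

Touch felt (about 4 N, z .145 as expected for standing on the pin tip). Slide along -z.

```bash
python3 -m creep '{"slide":[[1,0.3,-1],[1,0.7,-3],[1,1,-5],[1,1,-7],[1,1,-7],[1,1,-7],[1,1,-7]],"angular":[[0,0,0],[0,0,0],[0,0,0],[0,0,0],[0,0,0],[0,0,0],[0,0,0]],"grip":[0,0,0,0,0,0,0]}'; python3 -c "
from h import *
plan([.5031,-.2006,.1355],117.9)"
```

```text
time_s: 7.45
eef_pos: [0.5031, -0.2004, 0.1436]
ee_rot: [0.687, -0.171, 0.686, 0.171]
ft_force: [0.8, 0.5, -1.8]
opening: 0.692
slide [ 8.1 -0.1 -0.1] turn [0.  0.1 0.1]
slide [ 8.1 -0.1 -0.1] turn [-1.8e+02 -1.0e-01  1.0e-01]
now t 7.45 pos [ 0.5031 -0.2004  0.1436] yaw y 117.9 tilt 0.11 F [ 0.8  0.5 -1.8] j [ 0.31  0.51 -0.02  1.93  0.02  0.71  2.34] open 0.692
```

Push force is gone: the pin is in the hole mouth. Lower to the plate.

```bash
python3 -m creep '{"slide":[[2,0,0],[4,0,0],[6,0,0],[7,0,0],[8,0,0],[8,0,0],[8,0,0]],"angular":[[0,0,0],[0,0,0],[0,0,0],[0,0,0],[0,0,0],[0,0,0],[0,0,0]],"grip":[0,0,0,0,0,0,0]}'; python3 -c "
from h import *
plan([.5031,-.2006,.1295],117.9)"
```

```text
time_s: 8.03
eef_pos: [0.5031, -0.2003, 0.1356]
ee_rot: [0.687, -0.171, 0.686, 0.171]
ft_force: [-0.4, -0.6, -1.1]
opening: 0.695
slide [ 6.1 -0.2 -0.2] turn [0.1 0.1 0.1]
slide [ 6.1 -0.2 -0.2] turn [-1.799e+02 -1.000e-01  1.000e-01]
now t 8.03 pos [ 0.5031 -0.2003  0.1356] yaw y 118.0 tilt 0.1 F [-0.4 -0.6 -1.1] j [ 0.31  0.52 -0.02  1.94  0.02  0.69  2.34] open 0.695
```

```bash
python3 -m creep '{"slide":[[1,0,0],[3,0,0],[4,0,0],[5,0,0],[6,0,0],[6,0,0],[6,0,0]],"angular":[[0,0,0],[0,0,0],[0,0,0],[0,0,0],[0,0,0],[0,0,0],[0,0,0]],"grip":[0,0,0,0,0,0,0]}'; python3 -c "
from h import *
plan([.5031,-.2006,.1295],117.9)"
```

```text
time_s: 8.62
eef_pos: [0.5032, -0.2003, 0.13]
ee_rot: [0.687, -0.171, 0.685, 0.171]
ft_force: [-3.6, 0.6, 8.3]
opening: 0.691
slide [ 0.5 -0.2 -0.2] turn [0.  0.1 0.1]
slide [ 0.5 -0.2 -0.2] turn [-1.8e+02 -1.0e-01  2.0e-01]
now t 8.62 pos [ 0.5032 -0.2003  0.13  ] yaw y 117.9 tilt 0.12 F [-3.6  0.6  8.3] j [ 0.31  0.53 -0.02  1.94  0.02  0.67  2.33] open 0.691
```

```bash
python3 -m creep '{"slide":[[1,0,0],[2,0,0],[2,0,0],[2,0,0]],"angular":[[0,0,0],[0,0,0],[0,0,0],[0,0,0]],"grip":[0,0,0,0]}'; python3 -c "
from h import *
plan([.5031,-.2006,.1295],117.9)"
```

```text
time_s: 8.95
eef_pos: [0.5032, -0.2004, 0.1294]
ee_rot: [0.687, -0.171, 0.685, 0.17]
ft_force: [-6.1, 1.9, 23.1]
opening: 0.69
slide [-0.1 -0.2 -0.2] turn [0.  0.1 0.1]
slide [-0.1 -0.2 -0.2] turn [-180.    -0.2    0.2]
now t 8.95 pos [ 0.5032 -0.2004  0.1294] yaw y 117.9 tilt 0.18 F [-6.1  1.9 23.1] j [ 0.31  0.53 -0.02  1.94  0.02  0.67  2.33] open 0.69
```

Run:
```python
from h import *
a=grab_frame('side')[120:210,285:405];b=grab_frame('wrist');t=grab_frame('top')[170:260,310:430]
cv2.imwrite('pics/s7.png',np.vstack([np.hstack([cv2.resize(a,(400,300)),cv2.resize(t,(400,300))]),cv2.resize(b,(480,300))[:, :480].copy() if 0 else cv2.copyMakeBorder(cv2.resize(b,(480,300)),0,0,0,320,cv2.BORDER_CONSTANT)]))
plan([.5031,-.2006,.1295],117.9)
```

```text
slide [-0.1 -0.2 -0.2] turn [0.  0.1 0.1]
slide [-0.1 -0.2 -0.2] turn [-180.    -0.2    0.2]
now t 9.1 pos [ 0.5032 -0.2003  0.1294] yaw y 117.9 tilt 0.18 F [-6.7  2.2 21.7] j [ 0.31  0.53 -0.02  1.94  0.02  0.67  2.33] open 0.694
```

View pics/s7.png

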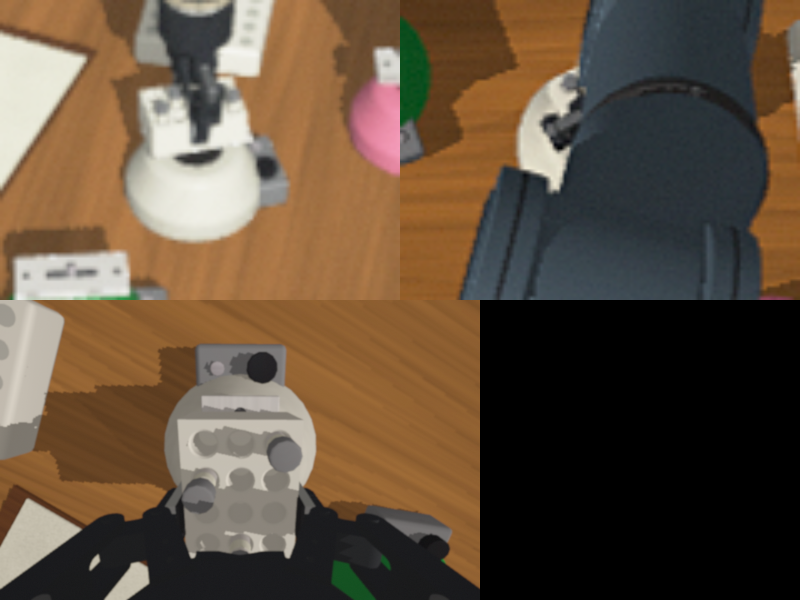

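The block is flat on the plate and held. In the wrist view its front edge is at row ~159, as before, so it has not slipped or tilted. Force is steady at 22 N.

```bash
python3 -c "
from cell import *
job_done();o=get_obs();print(o['time_s'],o['eef_pos'],o['ft_force'],o['opening'])"
```

```text
the job is handed in; nothing more can be done
the job is handed in; nothing more can be done
```

The block is over the pin and pressed down on the white mixer's plate, still gripped, and I handed the job in at about 9 s. No verdict was reported.

**What I did:** I gripped the block across its 60 mm and lifted it. I then saw the pin about 5 mm beyond the plate centre. I set the block down about 7 mm beyond the pin and felt it touch the pin's tip at TCP z 0.145. From there I slid it back until the push vanished. It went down to 0.1356 with no resistance, which matches sitting flat on the plate. A further 6.2 mm of pressing reached a hard stop, so the plate should be fully down.

**Last checks before handing in:**
- **Push:** steady at 22–23 N upward on the tool.
- **Grip:** still closed on the block at 0.69 opening (59 mm).
- **Alignment:** yaw matched the measured plate direction within about 0.1°, and the tool was tilted only 0.2°. The front edge of the block in the wrist view was unchanged, so it had not slipped.
- **Bystanders:** I never touched or moved near the cup, bottle or rack, but did not re-measure where they stand.

**What disagreed or was missing:**
- There was a side force of about 7 N while pressing, probably the pin or the plate edge bearing sideways.
- My first corner matching between the side and top views was wrong, so I dropped those heights. I re-measured the block's height from the wrist and top views, with one corner 16 mm off. The plate's height I took as the given 106 mm, and the touch heights agreed with it.
- The state could not be read after handing in.

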